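Slide the heavy oil tin back into its place in the row

TASK

Push the heavy yellow oil tin along the steel table into its empty place in the row along the side ledge: midway between the steel pot and the white tub, with its broad side flat against the ledge. Push it low down near its base so that it slides and does not tip; do not lift it or drag it by its handle, leave everything else where it stands, and finish with the hand off the tin.

Things in the scene. Friction and masses are not known exactly. Their poses are not given: they have to be found in the camera images.
- tin: Full oil tin: upright box, yellow, green foot band, white panels, red cap; 88 mm deep (x), 150 wide (y), 240 high. Origin: centre of underside. Starts left of its place, broad side towards the ledge within 0.3 rad. 1.8 to 3.1 kg; 8 to 21 N slides it. Pushed on a broad side above about 60 mm it tips: lean the hand back some 40 degrees so that the fingertips meet its foot before the hand meets it higher.
- tin_handle: The strap handle standing up on top of the tin, 8 mm thick, 55 mm long along the tin's y axis, at the -y half of the top, reaching 26 mm above it; part of the tin. (Pushed by two spread fingertips, the tin turns its side flush to them and follows a push slanted up to 20 degrees without slipping.) Not to be touched. Origin: centre of the tin's top.
- ledge: Fixed upright steel ledge along the right-hand (-y) side of the table, running away from the robot: 760 mm long (its y axis, pointing away from the robot), 110 mm high, 60 mm deep. Origin: middle of its front face (towards the table, +y) at table level; its x axis is square to the front face and points to the right, into the ledge.
- place (a point): The middle of the empty place in the row: a point on the ledge's front face at table level, midway between pot and tub; same axes as the ledge. The gap between pot and tub is about 210 mm wide, and they stand out up to 115 mm from the ledge. Home, the tin's origin is 44 mm in front of this point (-x of the ledge).
- pot: Steel pot with lid and black knob, 104 mm in diameter (lid 108 mm), 184 mm high, loose, stands in the row against the ledge on one side of the empty place (nearer the robot or farther). Leave alone. Origin: centre of its underside.
- tub: White square tub with a blue lid, 104 mm square, 148 mm high, loose, stands in the row on the other side of the empty place. Leave alone. Origin: centre of its underside.
- soy: Amber bottle with a red cap, 72 mm in diameter, 210 mm high, loose, stands beyond the tin. Leave alone. Origin: centre of its underside.
- jar: Glass jar with a yellow lid, 84 mm in diameter, 120 mm high, loose, beyond the tin. Leave alone. Origin: centre of its underside.
- squeeze: Red squeeze bottle with a pointed nozzle, 54 mm in diameter, 160 mm high, loose, beyond the tin. Leave alone. Origin: centre of its underside.
- bowl: White bowl, 116 mm in diameter, 50 mm high, loose, at the left. Leave alone. Origin: centre of its underside.
- cup: Blue cup without handle, 72 mm in diameter, 60 mm high, loose, beyond the tin. Leave alone. Origin: centre of its underside.

How it is judged:
By the outcome, as a careful person would: the job done as asked, in the order asked, and still so for the second after the job is handed in, with the robot touching nothing.
It also fails if it takes over 51 s, if anything falls off the work surface, if the arm or the gripper's body presses on something with over 40 N, if the wrist force passes 120 N, or if a joint passes its speed limit or range.

ROBOT

A 6-joint arm with a two-finger parallel gripper is mounted at the origin on the work surface. World frame = base frame: x ahead of the robot, y to its left, z up, the work surface at z = 0. Lengths are in mm, angles in rad, forces in N, time in s.
With the tool pointing down it reaches from about 350 to 875 mm from the base axis. Payload 4.2 kg.
Tool frame: the origin (TCP) lies midway between the tips of the shut fingers; the grasp point (between the pads) lies 19 mm behind it (arm.grip_point_offset is the distance from the TCP to the grasp point, in mm); y points along the fingers, z is the direction in which the jaws open and shut, and the axes are right-handed (so a half turn about y gives the same grasp; the last joint's range is limited). The gripper opens to 85 mm and grips with 20 to 120 N. Pads are 22 mm wide; open, the fingers measure 114 mm over their backs; the gripper's body (76 mm by 85 mm) begins 54 mm behind the grasp point. The pads swing forward as they close: fully open they stand 13 mm farther back than shut.
Start: joints at [1.422, 0.385, 0.008, 0, -1.194, -0.259], TCP at [247.836, 573.739, 231.312] pointing down, gripper open.
Joint ranges: [-3.14, 3.14], [-1.21, 2.06], [-1.07, 1.41], [-3.16, 2.05], [-2.99, -0.16], [-3.1, 3.1]. Speed limits (rad/s): [2.79, 2.79, 3.14, 3.14, 3.14, 3.14].

INTERFACE

Orientations are given as a unit quaternion [x, y, z, w].
In Python, from bench import arm, optics, job_done, spotter gives the robot as it stands.
- The arm moves only by the tool jog_arm, never from a script. Its arguments are lists of equal length, an entry for each row: "translation": the shift along the tool's x, y, z in units of 50 mm (1.0 is 50 mm), a list of three; "rot": the turn, a rotation vector about the tool's x, y, z in units of 8 degrees (1.0 is 8 degrees), a list of three; "gripper": the opening, from 0 (shut) to 1 (fully open). A call has 1 to 20 rows; each row is the pose to reach, as a shift and turn from the pose measured when the call began, along the tool's axes at that moment; what a row does not reach only later rows make up. A row lasts 1/10 s, in which the tool goes at most 50 mm and 8.59 degrees, less where a joint would pass 70% of its speed; a pose out of reach is approached as far as the arm can. A call with a gripper value outside its range is refused whole. The fingers move at their own pace and stop on an object; the grip force is fixed at half the most. Time passes only in rows, so rows that repeat a pose let the fingers close. It gives the time, the measured TCP pose, the force and the opening at its end, in the units of the state.
- arm.read_state(): the state, without advancing time (a new reading comes with each control period).
- optics.get_image(name): name is "side" or "top" or "wrist"; returns a dict with "frame" (400x640x3 uint8, red, green, blue), "mtx" (3x3 intrinsics, pixels), "xyz" and "attitude" of the camera in the world; the wrist camera has in their place "T_tool_cam" (4x4, takes a point from camera to tool coordinates, whose origin is the TCP and whose axes are the tool frame's). Camera axes: x right, y down, z forward; pixel columns grow to the right and rows downward; lengths in mm; the calibration is good to about 2 mm. A picture is of the moment at which its call begins: read the wrist's pose just before it. There is no depth.
- job_done(): hands the job in, once; it reports no verdict.
Trained networks look in the newest picture that a camera, given by its name, has taken for a name from the list of things; names that differ only in an ending like _2 or _b are one class to them, and where a whole thing is asked for, a point or a joint stands for the part that bears it (a point fixed in the world has none). Each returns a list of dicts, best first, with "score" (0 to 1); they miss things now and then, are a little off and sometimes report something else, mostly with a low value. They report only what shows in the picture. A call takes as long as a camera call.
- spotter.look_for(camera, thing): "centre" ([x, y, z] in mm, in the coordinates of the camera as it stood for that picture, good to about 4 mm: the middle of the surface that is visible of it).
The state is a dict: "clock": time; "joints": joint angles; "joint_vel": joint speeds; "joint_efforts": joint torques, N m; "position": TCP position; "ee_rot": TCP orientation; "contact_force": force on the tool from outside, world axes, zero at the start; "wrist_torque": the same for the moment, N m; "gripper_width": finger opening in mm.
Only numpy, scipy, OpenCV 4.12 (cv2) and the standard library are available. Lean on these libraries where they do the work, as an engineer would, in place of code of your own. Each camera call takes 0.05 s, during which the arm holds its last target. There are 200 camera calls.

## Working session

There is one attempt and no reset: what is moved stays moved. The work goes in short steps, Python scripts to look and compute and a tool call to move; the robot and the scene stay as the last step left them, time stands still between calls to the robot, and variables do not carry over. Pictures are saved under pics/ and viewed, about 8 in all and at most 12, crops included, and the job is handed in when it is done.

Besides the shell and the picture viewer there is one more tool, called after ">>>" by a JSON object that holds its "api" and its "payload", one argument or row to a line. jog_arm: Moves the arm, as the interface text tells. Its arguments: {"type":"object","properties":{"translation":{"type":"array"},"rot":{"type":"array"},"gripper":{"type":"array"}},"required":["translation","rot","gripper"]}

```bash
mkdir -p pics; cat > h.py <<'E'
import numpy as np,cv2
from scipy.spatial.transform import Rotation as R
from bench import arm,optics,job_done,spotter
def cam(n):
    d=optics.get_image(n)
    return d
def att(d):
    a=np.array(d["attitude"],float)
    return a if a.shape==(3,3) else R.from_quat(a).as_matrix()
def find(n,d,t):
    r=spotter.look_for(n,t)
    return [(round(x["score"],2),np.round(att(d)@np.array(x["centre"])+np.array(d["xyz"])).tolist()) for x in r[:2]]
def px(d,p):
    q=att(d).T@(np.array(p,float)-np.array(d["xyz"]));q=d["mtx"]@q;return q[:2]/q[2]
def ray(d,uv,z):
    v=att(d)@np.linalg.inv(d["mtx"])@np.array([uv[0],uv[1],1.]);o=np.array(d["xyz"]);return o+v*(z-o[2])/v[2]
def save(d,f): cv2.imwrite(f"pics/{f}.png",d["frame"][:,:,::-1])
E
python3 - <<'E'
from h import *
s=arm.read_state();print(s)
for n in("top","side"):
    d=cam(n);save(d,n+"0");print(n,d["xyz"],d["attitude"])
    for t in "tin tin_handle ledge pot tub soy jar squeeze bowl cup".split():print(t,find(n,d,t))
E
```

```text
{'clock': 0.0, 'joints': array([ 1.42158291e+00,  3.85562511e-01,  6.61820484e-03, -5.09944924e-04,
       -1.19397182e+00, -2.58620697e-01]), 'joint_vel': array([ 0.00128196,  0.00010728, -0.00065141,  0.00127239,  0.00034009,
       -0.0006567 ]), 'joint_efforts': array([ 1.54796377e-03, -3.92292488e+01,  1.88398272e+01,  4.18598548e+00,
       -4.54592344e-03, -7.16492679e-06]), 'position': array([247.62538412, 573.21968401, 230.21336724]), 'ee_rot': array([-0.14313262, -0.69168475,  0.69319976,  0.14338531]), 'contact_force': array([-0.45498567, -0.32997897,  0.21989178]), 'wrist_torque': array([-0.00316342,  0.04340144, -0.03727136]), 'gripper_width': 85.48250314053055}
top [ 491.63841582   66.70590052 1297.92260513] [ 0.71184029 -0.70183309  0.02285739 -0.01382982]
tin [(0.73, [543.0, 155.0, 239.0]), (0.38, [499.0, -291.0, 109.0])]
tin_handle []
ledge [(0.66, [503.0, -291.0, 112.0]), (0.31, [737.0, 306.0, 109.0])]
pot [(0.88, [658.0, -196.0, 159.0])]
tub [(0.7, [347.0, -209.0, 149.0])]
soy [(0.9, [753.0, -52.0, 141.0])]
jar [(0.72, [742.0, 59.0, 120.0]), (0.22, [345.0, -211.0, 150.0])]
squeeze [(0.86, [737.0, 304.0, 113.0])]
bowl [(0.89, [355.0, 455.0, 24.0])]
cup [(0.8, [734.0, 204.0, 22.0])]
side [710.85743564 790.26867028 728.97837594] [ 0.09881716  0.88971791 -0.44302551 -0.04863745]
tin [(0.71, [548.0, 199.0, 172.0])]
tin_handle []
ledge [(0.78, [528.0, -272.0, 82.0])]
pot [(0.89, [672.0, -171.0, 116.0])]
tub [(0.95, [355.0, -169.0, 112.0]), (0.65, [671.0, -168.0, 113.0])]
soy [(0.94, [761.0, -37.0, 138.0]), (0.24, [353.0, -167.0, 111.0])]
jar [(0.67, [754.0, 88.0, 91.0])]
squeeze [(0.8, [747.0, 331.0, 94.0])]
bowl [(0.75, [346.0, 434.0, 28.0])]
cup [(0.85, [727.0, 179.0, 45.0])]
```

View pics/top0.png

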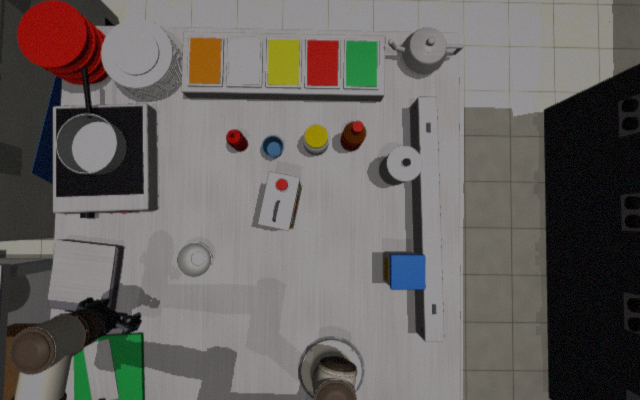

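View pics/side0.png

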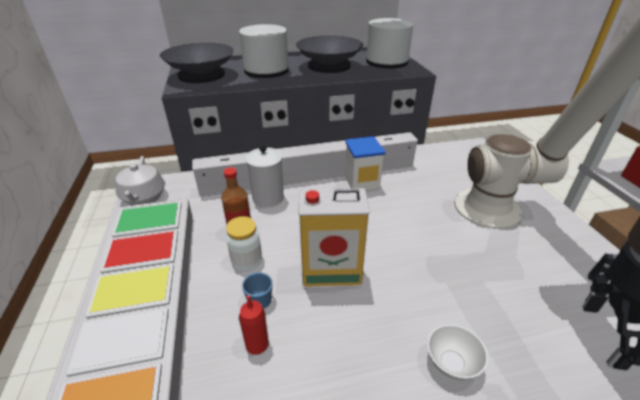

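The top view shows the tin top with corners at about (268,173), (300,177), (291,230) and (258,226), and its handle nearer the robot. The ledge's front edge runs from about (412,97) to (424,340), with the pot at (403,164) and the tub at (407,271). The side view shows the tin's broad face at (333,240), clear of the other things. Next I'll enlarge both areas to measure them.

```bash
python3 - <<'E'
import cv2,numpy as np
a=cv2.imread('pics/top0.png')
t=cv2.resize(a[160:245,245:315],None,fx=5,fy=5,interpolation=cv2.INTER_CUBIC) #350x425
l1=cv2.resize(a[90:190,375:450],None,fx=4,fy=4,interpolation=cv2.INTER_CUBIC)[:, :] #300x400
l2=cv2.resize(a[245:345,380:415+35],None,fx=4,fy=4,interpolation=cv2.INTER_CUBIC)
W=np.zeros((425,350+300,3),np.uint8);W[:425,:350]=t
W[:200,350:]=cv2.resize(l1,(300,400))[0:200] if 0 else 0
c=np.zeros((600,800,3),np.uint8);c[:425,:350]=t;c[:400,360:660]=l1
c[405:,360:640]=l2[:195]
cv2.imwrite('pics/mos.png',c)
E
```

```text
(no output)
```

View pics/mos.png

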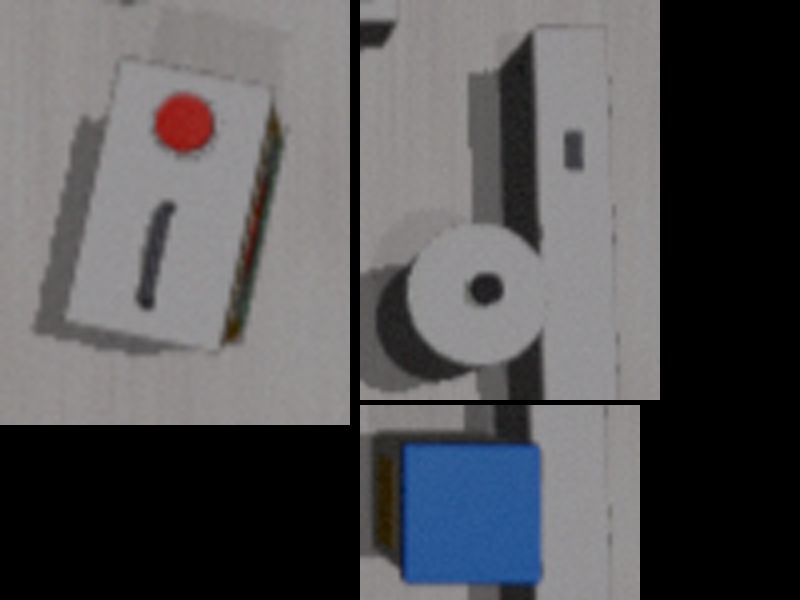

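```bash
cat > geo.py <<'E'
from h import *
d=cam("top")
P=lambda L,z:np.array([ray(d,np.array(u)-.4,z)[:2] for u in L])
if __name__=="__main__":
    t=P([(269,171.4),(299.4,177.6),(289,229.6),(258.2,224.4)],240);print("tin",t.round(),t.mean(0).round(1),[round(np.linalg.norm(t[i]-t[i-1])) for i in range(4)])
    e=(t[0]+t[1]-t[2]-t[3]);print("tin y dir deg",np.degrees(np.arctan2(e[1],e[0])))
    l=P([(418.75,96.75),(420.25,185),(422.75,248.75),(424,291),(424.9,340)],110);print("ledge",l.round(1));c=np.polyfit(l[:,0],l[:,1],1);print(c,np.degrees(np.arctan(c[0])))
    print("pot",P([(403.75,163.5)],170),"tub",P([(390.75,254.75),(425,254.5),(425,289.5),(390.5,289.3)],148).round(1))
    print("soy..",P([(353,130)],205))
E
python3 geo.py
```

```text
tin [[624. 189.]
 [608. 105.]
 [465. 132.]
 [478. 216.]] [543.7 160.6] [149, 86, 146, 85]
tin y dir deg -10.304235409730834
ledge [[ 883.6 -260.8]
 [ 605.2 -265.5]
 [ 408.2 -273.2]
 [ 279.4 -277. ]
 [ 131.9 -279.7]]
[ 2.67746368e-02 -2.83609963e+02] 1.5337072611007732
pot [[ 662.48818417 -199.76030316]] tub [[ 391.8 -166.8]
 [ 393.9 -269.1]
 [ 290.7 -269. ]
 [ 290.1 -166.4]]
soy.. [[751.75969168 -45.01968771]]
```

```bash
cat >> h.py <<'E'
def pose(yaw,tilt,s):
    # yaw: tin y axis angle from world x (deg); push dir = yaw-90
    a=np.radians(yaw);t=np.radians(tilt)
    ty=np.array([np.cos(a),np.sin(a),0]);tx=np.array([np.sin(a),-np.cos(a),0])
    y=np.sin(t)*tx-np.cos(t)*np.array([0,0,1]);z=s*ty;x=np.cross(y,z)
    return R.from_matrix(np.c_[x,y,z])
def jog(wps,s=-1):
    st=arm.read_state();R0=R.from_quat(st["ee_rot"]);p0=np.array(st["position"])
    print("now",st["clock"],p0.round(1),"F",np.round(st["contact_force"],1),"q",np.round(st["joints"],2))
    for p,yaw,tilt in wps:
        print((R0.inv().apply(np.array(p)-p0)/50).round(2).tolist(),(np.degrees((R0.inv()*pose(yaw,tilt,s)).as_rotvec())/8).round(2).tolist())
E
python3 - <<'E'
from h import *
print(R.from_quat(arm.read_state()["ee_rot"]).as_matrix().round(2))
for s in(1,-1): jog([((572,330,230),-10.3,40),((572,310,60),-10.3,40),((566,280,14),-10.3,40)],s)
E
```

```text
[[-0.92 -0.   -0.4 ]
 [ 0.4  -0.   -0.92]
 [-0.   -1.    0.  ]]
now 1.15 [247.9 573.7 231.3] F [-0.3  0.3  0.1] q [ 1.42  0.38  0.01 -0.   -1.19 -0.26]
[-7.88, 0.03, 1.9] [4.47, -12.29, -3.55]
[-8.04, 3.43, 2.27] [4.47, -12.29, -3.55]
[-8.17, 4.35, 2.87] [4.47, -12.29, -3.55]
now 1.15 [247.9 573.7 231.3] F [-0.3  0.3  0.1] q [ 1.42  0.38  0.01 -0.   -1.19 -0.26]
[-7.88, 0.03, 1.9] [3.35, 9.2, 4.21]
[-8.04, 3.43, 2.27] [3.35, 9.2, 4.21]
[-8.17, 4.35, 2.87] [3.35, 9.2, 4.21]
```

>>> {"api": "jog_arm", "payload": {
  "translation": [
    [-3.9,0,0.95],
    [-7.88,0.03,1.9],
    [-7.88,0.03,1.9],
    [-7.88,0.03,1.9],
    [-7.88,0.03,1.9],
    [-7.88,0.03,1.9],
    [-7.88,0.03,1.9],
    [-7.88,0.03,1.9],
    [-7.88,0.03,1.9],
    [-7.88,0.03,1.9],
    [-7.88,0.03,1.9],
    [-7.88,0.03,1.9],
    [-7.88,0.03,1.9],
    [-7.88,0.03,1.9]
  ],
  "rot": [
    [1.7,4.6,2.1],
    [3.35,9.2,4.21],
    [3.35,9.2,4.21],
    [3.35,9.2,4.21],
    [3.35,9.2,4.21],
    [3.35,9.2,4.21],
    [3.35,9.2,4.21],
    [3.35,9.2,4.21],
    [3.35,9.2,4.21],
    [3.35,9.2,4.21],
    [3.35,9.2,4.21],
    [3.35,9.2,4.21],
    [3.35,9.2,4.21],
    [3.35,9.2,4.21]
  ],
  "gripper": [1,1,1,1,1,1,1,1,1,1,1,1,1,1]
}}

```text
clock: 2.55
position: [571.4, 330.6, 231.1]
ee_rot: [0.665, 0.241, -0.611, -0.355]
contact_force: [0.2, 0.4, 0.6]
gripper_width: 85.3
```

```bash
python3 - <<'E'
from h import *
d=cam("side");save(d,"side1")
jog([((572,330,230),-10.3,40),((572,310,60),-10.3,40),((566,280,20),-10.3,40)])
E
```

```text
now 2.6 [571.4 330.5 231. ] F [-0.1 -0.7 -0.5] q [ 0.9   0.73  0.32  0.32 -1.78 -1.11]
[0.01, 0.02, -0.01] [0.01, 0.01, 0.02]
[1.88, 2.88, -0.08] [0.01, 0.01, 0.02]
[1.93, 3.89, -0.07] [0.01, 0.01, 0.02]
```

View pics/side1.png

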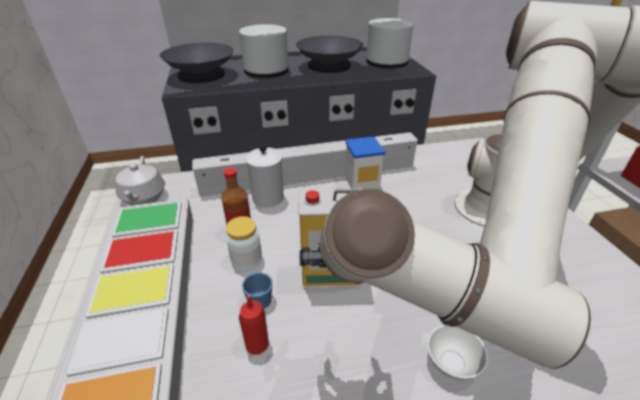

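The side view shows the hand leaned back behind the tin at about (340,240). The wrist is high and the bowl at (457,352) is clear below it. Lowering next.

>>> {"api": "jog_arm", "payload": {
  "translation": [
    [0.47,0.72,0],
    [0.94,1.44,0],
    [1.4,2.16,0],
    [1.88,2.88,-0.08],
    [1.88,2.88,-0.08],
    [1.88,2.88,-0.08]
  ],
  "rot": [
    [0,0,0],
    [0,0,0],
    [0,0,0],
    [0,0,0],
    [0,0,0],
    [0,0,0]
  ],
  "gripper": [1,1,1,1,1,1]
}}

```text
clock: 3.2
position: [572.2, 310.2, 61.4]
ee_rot: [0.665, 0.241, -0.611, -0.355]
contact_force: [-0.1, 1.4, 1.1]
gripper_width: 85.5
```

```bash
python3 - <<'E'
from h import *
d=cam("side");d2=cam("top");cv2.imwrite("pics/b2.png",np.vstack([d["frame"],d2["frame"][100:300]])[:,:,::-1])
jog([((566,280,25),-10.3,40),((566,280,14),-10.3,40)])
E
```

```text
now 3.3 [573.1 311.5  63.3] F [ 0.3  0.5 -0.4] q [ 0.88  0.84  0.11  0.32 -1.47 -1.2 ]
[-0.01, 1.0, 0.03] [0.03, -0.0, 0.05]
[0.13, 1.17, 0.03] [0.03, -0.0, 0.05]
```

View pics/b2.png

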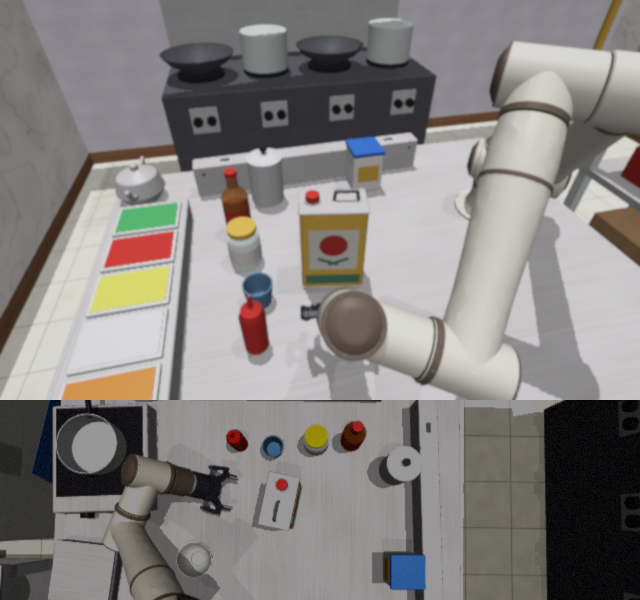

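The hand is lined up square behind the tin's broad face, fingers at top-view (235,490) against the tin at (280,500), and nothing is touching. I'll go low and approach.

>>> {"api": "jog_arm", "payload": {
  "translation": [
    [0.06,0.6,0.01],
    [0.13,1.17,0.03],
    [0.13,1.17,0.03],
    [0.13,1.17,0.03]
  ],
  "rot": [
    [0,0,0],
    [0,0,0],
    [0,0,0],
    [0,0,0]
  ],
  "gripper": [1,1,1,1]
}}

```text
clock: 3.7
position: [567.3, 281.2, 16.5]
ee_rot: [0.666, 0.245, -0.609, -0.356]
contact_force: [0.4, 0.7, 0.3]
gripper_width: 84.9
```

```bash
python3 - <<'E'
from h import *
jog([((556.5,231,14),-10.3,40),((554.3,219,14),-10.3,40),((552.5,209,14),-10.3,40),((550.7,199,14),-10.3,40)])
E
```

```text
now 3.7 [567.3 281.2  16.5] F [0.4 0.7 0.3] q [ 0.86  0.86  0.    0.34 -1.34 -1.23]
[-0.76, 0.69, 0.04] [0.05, -0.01, 0.06]
[-0.95, 0.85, 0.04] [0.05, -0.01, 0.06]
[-1.11, 0.98, 0.04] [0.05, -0.01, 0.06]
[-1.26, 1.11, 0.04] [0.05, -0.01, 0.06]
```

>>> {"api": "jog_arm", "payload": {
  "translation": [
    [-0.4,0.36,0.02],
    [-0.76,0.69,0.04],
    [-0.85,0.77,0.04],
    [-0.95,0.85,0.04],
    [-1.03,0.92,0.04],
    [-1.11,0.98,0.04],
    [-1.15,1.01,0.04],
    [-1.15,1.01,0.04]
  ],
  "rot": [
    [0,0,0],
    [0,0,0],
    [0,0,0],
    [0,0,0],
    [0,0,0],
    [0,0,0],
    [0,0,0],
    [0,0,0]
  ],
  "gripper": [1,1,1,1,1,1,1,1]
}}

```text
clock: 4.5
position: [552.0, 206.3, 14.1]
ee_rot: [0.666, 0.245, -0.609, -0.356]
contact_force: [-0.1, -0.0, 0.7]
gripper_width: 85.3
```

```bash
python3 - <<'E'
from h import *
jog([((550.7,199,14),-10.3,40)])
E
```

```text
now 4.5 [552.  206.3  14.1] F [-0.1 -0.   0.7] q [ 0.8   0.79 -0.19  0.39 -1.22 -1.24]
[-0.11, 0.1, 0.0] [0.05, -0.01, 0.06]
```

```bash
cat > path.py <<'E'
from h import *
import sys
off=float(sys.argv[1]);ss=[float(x) for x in sys.argv[2:]]
A=np.array([543.7,160.6]);B=np.array([501,-226.2]);y0,y1=-10.3,1.53
def tin(s): # arc through A,B
    yaw=y0+(y1-y0)*s; N=200
    u=np.linspace(0,1,N+1);h=np.radians(y0+(y1-y0)*u-90-(0))
    v=np.c_[np.cos(h),np.sin(h)];c=np.r_[np.zeros((1,2)),np.cumsum((v[1:]+v[:-1])/2,0)/N]
    e=B-A;L=np.linalg.norm(e)/np.linalg.norm(c[-1]);rot=np.arctan2(e[1],e[0])-np.arctan2(c[-1,1],c[-1,0])
    if s==1:print("slant deg",np.degrees(rot))
    q=np.array([np.interp(s,u,c[:,0]),np.interp(s,u,c[:,1])])*L
    return A+np.array([[np.cos(rot),-np.sin(rot)],[np.sin(rot),np.cos(rot)]])@q,yaw
w=[]
for s in ss:
    p,yaw=tin(s);a=np.radians(yaw);p=p-(44+off)*np.array([np.sin(a),-np.cos(a)]);w.append(((p[0],p[1],14),yaw,40));print(s,p.round(1),round(yaw,1))
jog(w)
E
python3 path.py 0 0 0.05 0.1 0.15 0.2 1
```

```text
0.0 [551.6 203.9] -10.3
0.05 [547.1 184.9] -9.7
0.1 [542.8 165.9] -9.1
0.15 [538.7 146.8] -8.5
0.2 [534.9 127.7] -7.9
slant deg -1.9145437636313145
1.0 [ 499.8 -182.2] 1.5
now 4.5 [552.  206.3  14.1] F [-0.1 -0.   0.7] q [ 0.8   0.79 -0.19  0.39 -1.22 -1.24]
[-0.04, 0.03, 0.0] [0.05, -0.01, 0.06]
[-0.34, 0.28, 0.02] [0.0, -0.07, 0.06]
[-0.64, 0.53, 0.04] [-0.04, -0.12, 0.06]
[-0.94, 0.78, 0.05] [-0.09, -0.18, 0.06]
[-1.24, 1.02, 0.06] [-0.14, -0.24, 0.06]
[-6.04, 4.98, -0.33] [-0.89, -1.15, 0.06]
```

>>> {"api": "jog_arm", "payload": {
  "translation": [
    [-0.07,0.06,0],
    [-0.14,0.11,0.01],
    [-0.21,0.17,0.01],
    [-0.28,0.23,0.02],
    [-0.34,0.28,0.02],
    [-0.44,0.36,0.03],
    [-0.54,0.45,0.03],
    [-0.64,0.53,0.04],
    [-0.74,0.61,0.04],
    [-0.84,0.7,0.05],
    [-0.94,0.78,0.05]
  ],
  "rot": [
    [0.02,-0.01,0.06],
    [0.02,-0.03,0.06],
    [0.01,-0.04,0.06],
    [0,-0.06,0.06],
    [0,-0.07,0.06],
    [-0.01,-0.09,0.06],
    [-0.03,-0.1,0.06],
    [-0.04,-0.12,0.06],
    [-0.06,-0.14,0.06],
    [-0.07,-0.16,0.06],
    [-0.09,-0.18,0.06]
  ],
  "gripper": [1,1,1,1,1,1,1,1,1,1,1]
}}

```text
clock: 5.6
position: [544.6, 155.0, 14.2]
ee_rot: [0.661, 0.261, -0.613, -0.346]
contact_force: [2.8, 17.1, 1.8]
gripper_width: 85.4
```

```bash
python3 - <<'E'
from h import *
d=cam("side");d2=cam("top");cv2.imwrite("pics/b3.png",np.vstack([d["frame"][150:350],cv2.resize(d2["frame"][150:260,200:360],None,fx=4,fy=4)[:400,:640]])[:,:,::-1])
E
python3 path.py 0 0.15 0.2 0.3 0.4 0.5 0.6
```

```text
0.15 [538.7 146.8] -8.5
0.2 [534.9 127.7] -7.9
0.3 [527.7  89.3] -6.8
0.4 [521.3  50.8] -5.6
0.5 [515.7  12.2] -4.4
0.6 [510.9 -26.6] -3.2
now 5.7 [543.9 153.2  14.2] F [ 4.3 11.7  0.9] q [ 0.76  0.74 -0.33  0.46 -1.12 -1.24]
[-0.11, 0.09, 0.08] [0.09, 0.01, 0.1]
[-0.41, 0.34, 0.11] [0.04, -0.04, 0.1]
[-1.01, 0.83, 0.14] [-0.05, -0.16, 0.1]
[-1.62, 1.32, 0.16] [-0.15, -0.27, 0.1]
[-2.22, 1.82, 0.17] [-0.24, -0.39, 0.1]
[-2.83, 2.31, 0.15] [-0.33, -0.5, 0.1]
```

View pics/b3.png

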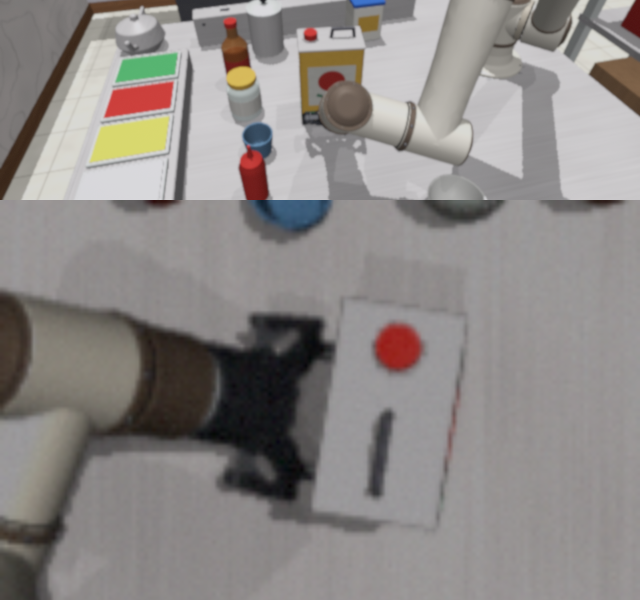

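The fingers are flush on the tin and it is sliding upright. The tin-top corners in the crop are (343,298), (465,316), (437,527) and (314,510).

```bash
python3 - <<'E'
from geo import *
t=P([(285.75,174.5),(316.25,179),(309.25,231.75),(278.5,227.5)],240);c=t.mean(0);e=t[0]+t[1]-t[2]-t[3]
s=arm.read_state();r=R.from_quat(s["ee_rot"]).as_matrix();z=-r[:,2]
yaw=np.degrees(np.arctan2(z[1],z[0]));a=np.radians(yaw);v=np.array(s["position"][:2])-c
print(c,np.degrees(np.arctan2(e[1],e[0])),"hand yaw",yaw,"pos",s["position"],"off",v@[-np.sin(a),np.cos(a)]-44,"lat",v@[np.cos(a),np.sin(a)])
E
```

```text
[537.74180935 109.57754148] -6.7156286157404645 hand yaw -7.998599732519628 pos [543.89344551 153.22449487  14.2627694 ] off 0.0783260774477128 lat 0.01836425355797555
```

>>> {"api": "jog_arm", "payload": {
  "translation": [
    [-0.11,0.09,0.02],
    [-0.22,0.18,0.04],
    [-0.33,0.27,0.06],
    [-0.45,0.37,0.08],
    [-0.59,0.48,0.09],
    [-0.73,0.6,0.11],
    [-0.87,0.71,0.12],
    [-1.01,0.83,0.14],
    [-1.16,0.95,0.14],
    [-1.31,1.07,0.15],
    [-1.46,1.19,0.15],
    [-1.62,1.32,0.16],
    [-1.77,1.44,0.16],
    [-1.92,1.57,0.16],
    [-2.07,1.69,0.17],
    [-2.22,1.82,0.17],
    [-2.37,1.94,0.17],
    [-2.53,2.06,0.16],
    [-2.68,2.19,0.16],
    [-2.83,2.31,0.15]
  ],
  "rot": [
    [0.07,0,0.08],
    [0.06,-0.01,0.1],
    [0.05,-0.03,0.1],
    [0.04,-0.04,0.1],
    [0.02,-0.07,0.1],
    [0,-0.1,0.1],
    [-0.03,-0.13,0.1],
    [-0.05,-0.16,0.1],
    [-0.08,-0.18,0.1],
    [-0.1,-0.21,0.1],
    [-0.13,-0.24,0.1],
    [-0.15,-0.27,0.1],
    [-0.17,-0.3,0.1],
    [-0.2,-0.33,0.1],
    [-0.22,-0.36,0.1],
    [-0.24,-0.39,0.1],
    [-0.26,-0.42,0.1],
    [-0.29,-0.44,0.1],
    [-0.31,-0.47,0.1],
    [-0.33,-0.5,0.1]
  ],
  "gripper": [1,1,1,1,1,1,1,1,1,1,1,1,1,1,1,1,1,1,1,1]
}}

```text
clock: 7.75
position: [517.9, -19.3, 14.2]
ee_rot: [0.649, 0.29, -0.629, -0.315]
contact_force: [1.8, 17.6, 3.5]
gripper_width: 85.6
```

```bash
python3 - <<'E'
from h import *
d2=cam("top");cv2.imwrite("pics/b4.png",cv2.resize(d2["frame"][150:300,280:440],None,fx=4,fy=4,interpolation=cv2.INTER_CUBIC)[:,:,::-1])
E
python3 path.py 0 0.6 0.65 0.7 0.75 0.8 0.85 0.9 0.95 1
```

```text
0.6 [510.9 -26.6] -3.2
0.65 [508.8 -46. ] -2.6
0.7 [507.  -65.4] -2.0
0.75 [505.3 -84.8] -1.4
0.8 [ 503.8 -104.3] -0.8
0.85 [ 502.5 -123.7] -0.2
0.9 [ 501.4 -143.2] 0.3
0.95 [ 500.5 -162.7] 0.9
slant deg -1.9145437636313145
1.0 [ 499.8 -182.2] 1.5
now 7.8 [516.6 -21.5  14.4] F [ 5.7  7.6 -0.2] q [ 0.51  0.61 -0.72  0.82 -0.84 -1.3 ]
[-0.08, 0.07, 0.11] [0.09, 0.02, 0.07]
[-0.38, 0.32, 0.13] [0.04, -0.04, 0.07]
[-0.68, 0.57, 0.15] [-0.01, -0.1, 0.07]
[-0.98, 0.82, 0.17] [-0.06, -0.15, 0.07]
[-1.28, 1.06, 0.18] [-0.1, -0.21, 0.07]
[-1.58, 1.31, 0.19] [-0.15, -0.27, 0.07]
[-1.89, 1.56, 0.19] [-0.2, -0.32, 0.07]
[-2.19, 1.81, 0.19] [-0.24, -0.38, 0.07]
[-2.49, 2.05, 0.19] [-0.29, -0.44, 0.07]
```

View pics/b4.png

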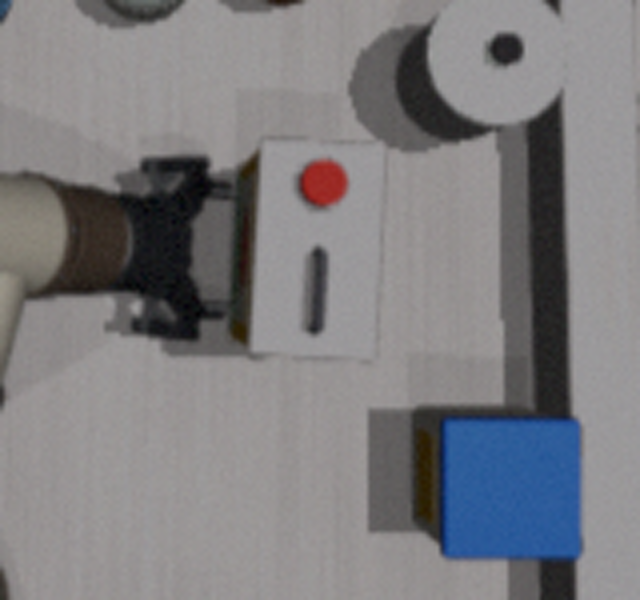

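The tin-top corners in the crop are (260,140), (386,143), (375,360) and (250,355). It is upright and heading for the gap between the pot at (496,60) and the tub at (510,487).

```bash
python3 - <<'E'
from geo import *
t=P([(345,185),(376.5,185.75),(373.75,240),(342.5,238.75)],240);c=t.mean(0);e=t[0]+t[1]-t[2]-t[3]
s=arm.read_state();r=R.from_quat(s["ee_rot"]).as_matrix();z=-r[:,2]
yaw=np.degrees(np.arctan2(z[1],z[0]));a=np.radians(yaw);v=np.array(s["position"][:2])-c
print(s["clock"],c,np.degrees(np.arctan2(e[1],e[0])),"hand yaw",yaw,"pos",s["position"],"off",v@[-np.sin(a),np.cos(a)]-44,"lat",v@[np.cos(a),np.sin(a)])
E
```

```text
7.85 [514.90468921 -61.28645403] -2.3170893706262627 hand yaw -2.6873770368228262 pos [516.44460319 -21.6091601   14.32803427] off -4.294141017323213 lat -0.3221043271633255
```

>>> {"api": "jog_arm", "payload": {
  "translation": [
    [-0.15,0.13,0.13],
    [-0.27,0.22,0.15],
    [-0.38,0.32,0.17],
    [-0.48,0.4,0.19],
    [-0.58,0.48,0.21],
    [-0.68,0.57,0.23],
    [-0.78,0.65,0.25],
    [-0.88,0.74,0.26],
    [-0.98,0.82,0.27],
    [-1.08,0.9,0.28],
    [-1.18,0.98,0.29],
    [-1.28,1.06,0.3],
    [-1.38,1.14,0.3],
    [-1.48,1.22,0.3],
    [-1.58,1.31,0.31],
    [-1.68,1.39,0.31],
    [-1.79,1.47,0.31],
    [-1.89,1.56,0.31]
  ],
  "rot": [
    [0.07,0,0.07],
    [0.06,-0.02,0.07],
    [0.04,-0.04,0.07],
    [0.02,-0.06,0.07],
    [0.01,-0.08,0.07],
    [-0.01,-0.1,0.07],
    [-0.03,-0.12,0.07],
    [-0.04,-0.13,0.07],
    [-0.06,-0.15,0.07],
    [-0.07,-0.17,0.07],
    [-0.09,-0.19,0.07],
    [-0.1,-0.21,0.07],
    [-0.12,-0.23,0.07],
    [-0.13,-0.25,0.07],
    [-0.15,-0.27,0.07],
    [-0.17,-0.29,0.07],
    [-0.18,-0.31,0.07],
    [-0.2,-0.32,0.07]
  ],
  "gripper": [1,1,1,1,1,1,1,1,1,1,1,1,1,1,1,1,1,1]
}}

```text
clock: 9.65
position: [501.9, -137.0, 14.1]
ee_rot: [0.639, 0.309, -0.639, -0.295]
contact_force: [0.8, 19.8, 6.5]
gripper_width: 85.5
```

```bash
python3 - <<'E'
from h import *
d2=cam("top");cv2.imwrite("pics/b5.png",cv2.resize(d2["frame"][150:300,300:460],None,fx=4,fy=4,interpolation=cv2.INTER_CUBIC)[:,:,::-1])
E
python3 path.py 0 0.9 0.95 1
```

```text
0.9 [ 501.4 -143.2] 0.3
0.95 [ 500.5 -162.7] 0.9
slant deg -1.9145437636313145
1.0 [ 499.8 -182.2] 1.5
now 9.7 [ 501.2 -138.4   14.3] F [ 5.4  9.8 -1.3] q [ 0.2   0.55 -0.9   1.25 -0.72 -1.4 ]
[-0.07, 0.07, -0.0] [0.09, 0.02, 0.06]
[-0.37, 0.31, 0.02] [0.04, -0.03, 0.06]
[-0.67, 0.56, 0.04] [-0.0, -0.09, 0.06]
```

View pics/b5.png

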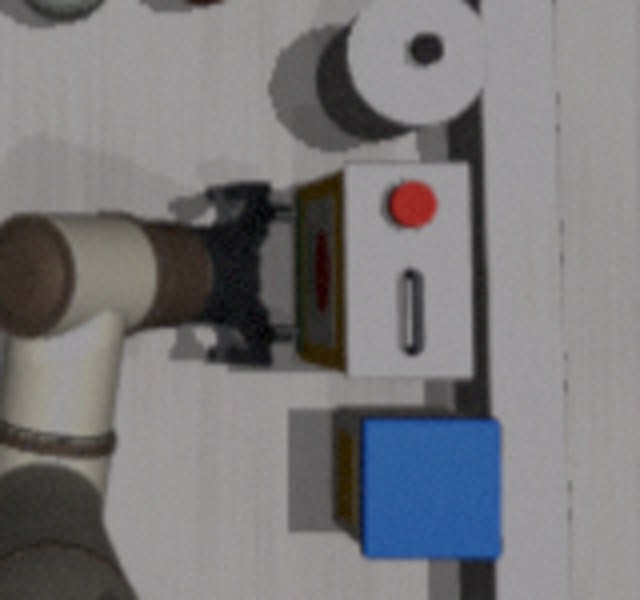

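The tin is entering the gap between pot and tub, upright. Its top corners in the crop are (345,162), (469,164), (473,378) and (346,377).

```bash
python3 - <<'E'
from geo import *
t=P([(386.25,190.5),(417.25,191),(418.25,244.5),(386.5,244.25)],240);c=t.mean(0);e=t[0]+t[1]-t[2]-t[3]
s=arm.read_state();r=R.from_quat(s["ee_rot"]).as_matrix();z=-r[:,2]
yaw=np.degrees(np.arctan2(z[1],z[0]));a=np.radians(yaw);v=np.array(s["position"][:2])-c
print(c,t.round(),np.degrees(np.arctan2(e[1],e[0])),"hand yaw",yaw,"pos",s["position"],"off",v@[-np.sin(a),np.cos(a)]-44,"lat",v@[np.cos(a),np.sin(a)])
print("pot",P([(405.5+.0,165)],165),P([(403.9,165)],165))
E
```

```text
[ 502.27388022 -178.91616943] [[ 576. -135.]
 [ 576. -221.]
 [ 429. -224.]
 [ 428. -136.]] 0.8119836448341318 hand yaw 0.9559052501511303 pos [ 501.18715893 -138.48085535   14.25194013] off -3.5521835937888184 lat -0.41199093555494015
pot [[ 658.84435155 -206.16403287]] [[ 658.76949801 -201.3982984 ]]
```

>>> {"api": "jog_arm", "payload": {
  "translation": [
    [-0.12,0.11,0.1],
    [-0.18,0.16,0.11],
    [-0.24,0.2,0.11],
    [-0.3,0.25,0.12],
    [-0.36,0.3,0.12],
    [-0.42,0.35,0.13],
    [-0.48,0.4,0.13],
    [-0.54,0.45,0.14],
    [-0.6,0.5,0.14],
    [-0.64,0.53,0.15],
    [-0.67,0.56,0.15]
  ],
  "rot": [
    [0.07,0,0.06],
    [0.06,-0.01,0.06],
    [0.05,-0.02,0.06],
    [0.05,-0.03,0.06],
    [0.04,-0.04,0.06],
    [0.03,-0.05,0.06],
    [0.02,-0.06,0.06],
    [0.01,-0.07,0.06],
    [0,-0.08,0.06],
    [0,-0.09,0.06],
    [0,-0.09,0.06]
  ],
  "gripper": [1,1,1,1,1,1,1,1,1,1,1]
}}

```text
clock: 10.85
position: [500.4, -176.3, 14.1]
ee_rot: [-0.636, -0.315, 0.643, 0.288]
contact_force: [0.3, 21.9, 8.9]
gripper_width: 85.7
```

```bash
python3 - <<'E'
from h import *
jog([((499.5,-182,14),1.53,40),((499.5,-187,14),1.53,40),((499.5,-192,14),1.53,40)])
E
```

```text
now 10.85 [ 500.4 -176.3   14.1] F [ 0.3 21.9  8.9] q [ 0.08  0.54 -0.93  1.41 -0.7  -1.41]
[-0.09, 0.07, 0.02] [0.1, 0.04, 0.06]
[-0.16, 0.14, 0.03] [0.1, 0.04, 0.06]
[-0.24, 0.2, 0.03] [0.1, 0.04, 0.06]
```

>>> {"api": "jog_arm", "payload": {
  "translation": [
    [-0.09,0.07,0.03],
    [-0.12,0.1,0.04],
    [-0.16,0.14,0.05],
    [-0.2,0.17,0.05],
    [-0.24,0.2,0.05]
  ],
  "rot": [
    [0.1,0.03,0.06],
    [0.1,0.03,0.06],
    [0.1,0.03,0.06],
    [0.1,0.03,0.06],
    [0.1,0.03,0.06]
  ],
  "gripper": [1,1,1,1,1]
}}

```text
clock: 11.35
position: [502.8, -182.0, 13.3]
ee_rot: [-0.633, -0.319, 0.643, 0.288]
contact_force: [-15.8, 59.8, 33.4]
gripper_width: 85.7
```

```bash
python3 - <<'E'
from h import *
d2=cam("top");cv2.imwrite("pics/b6.png",cv2.resize(d2["frame"][150:300,300:460],None,fx=4,fy=4,interpolation=cv2.INTER_CUBIC)[:,:,::-1])
jog([((499.5,-190,14),1.53,40),((499.5,-195,14),1.53,40)])
E
```

```text
now 11.4 [ 502.7 -181.9   13.4] F [-11.6  50.2  24.5] q [ 0.06  0.54 -0.92  1.44 -0.69 -1.41]
[-0.13, 0.09, 0.07] [0.12, 0.08, 0.11]
[-0.21, 0.15, 0.08] [0.12, 0.08, 0.11]
```

View pics/b6.png

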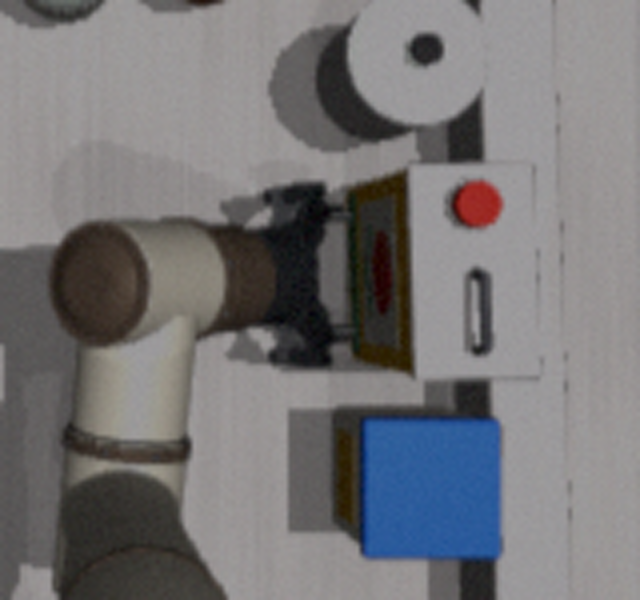

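The force rise to about 55 N shows the tin is against the ledge. Its edges in the crop run from (412,163) to (416,377), parallel to the ledge. Backing off.

>>> {"api": "jog_arm", "payload": {
  "translation": [
    [0.1,-0.08,0],
    [0.2,-0.17,0],
    [0.4,-0.33,0],
    [0.8,-0.66,0],
    [1.2,-1,0],
    [1.6,-1.3,0],
    [1.6,-1.3,0],
    [1.3,-2.3,0],
    [1.0,-3.3,0],
    [0.7,-4.3,0],
    [0.7,-4.3,0],
    [0.7,-4.3,0]
  ],
  "rot": [
    [0,0,0],
    [0,0,0],
    [0,0,0],
    [0,0,0],
    [0,0,0],
    [0,0,0],
    [0,0,0],
    [0,0,0],
    [0,0,0],
    [0,0,0],
    [0,0,0],
    [0,0,0]
  ],
  "gripper": [1,1,1,1,1,1,1,1,1,1,1,1]
}}

```text
clock: 12.6
position: [494.9, -19.1, 159.3]
ee_rot: [-0.634, -0.32, 0.642, 0.288]
contact_force: [-0.0, -0.2, -0.8]
gripper_width: 85.2
```

```bash
python3 - <<'E'
from h import *
s=arm.read_state();print(s["clock"],s["position"],s["contact_force"])
d2=cam("top");d=cam("side")
o=cv2.resize(d2["frame"][150:300,340:460],None,fx=4,fy=4,interpolation=cv2.INTER_CUBIC)
i=cv2.resize(d["frame"][110:260,180:260+180-20],None,fx=1.333,fy=1.333)
i2=d["frame"][::2,::2]
c=np.zeros((600,800,3),np.uint8);c[:600,:480]=o;c[:200,480:800]=i[:200,:320];c[200:400,480:800]=i2;c[400:600,480:]=d2["frame"][::2,::2]
cv2.imwrite("pics/b7.png",c[:,:,::-1])
E
```

```text
12.6 [494.8628083  -19.07881646 159.28176187] [-0.01057229 -0.18506214 -0.78616365]
```

View pics/b7.png

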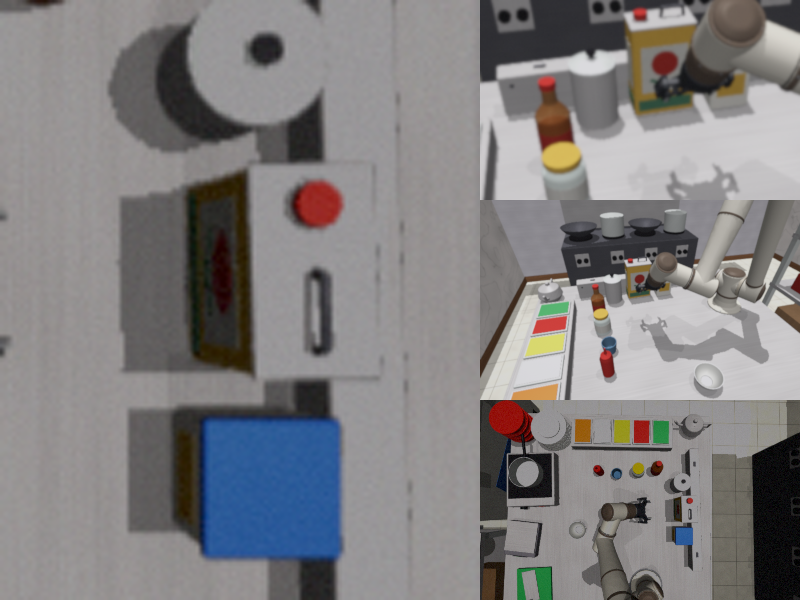

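The tin stands upright in the row with the hand off it, and everything else is where it was. The top corners are (248,163), (376,165), (380,378) and (253,377), and the foot edge runs from (187,186) to (195,359).

```bash
python3 - <<'E'
from geo import *
t=P([(402,190.75),(434,191.25),(435,244.5),(403.25,244.25)],240);c=t.mean(0);e=t[0]+t[1]-t[2]-t[3]
print(c,t.round(),np.degrees(np.arctan2(e[1],e[0])))
f=P([(386.9,196.5),(388.75,239.7)],0);e=f[0]-f[1];print(f.round(1),f.mean(0),np.linalg.norm(e),np.degrees(np.arctan2(e[1],e[0])))
for n,dd in(("top",d),("side",cam("side"))):
    if n=="top":cam("top")
    for k in "tin pot tub soy jar".split():print(n,k,find(n,dd,k))
E
```

```text
[ 502.56084796 -224.50084882] [[ 576. -179.]
 [ 576. -267.]
 [ 429. -270.]
 [ 429. -182.]] 1.226154996663726
[[ 574.9 -183. ]
 [ 429.3 -189.9]] [ 502.08698127 -186.40562531] 145.77168768859275 2.7129081621167805
top tin [(0.74, [505.0, -205.0, 240.0]), (0.64, [354.0, 455.0, 23.0])]
top pot [(0.73, [658.0, -194.0, 161.0])]
top tub [(0.79, [346.0, -207.0, 153.0])]
top soy [(0.55, [751.0, -52.0, 140.0])]
top jar [(0.73, [740.0, 60.0, 121.0]), (0.28, [654.0, -193.0, 160.0])]
side tin [(0.73, [521.0, -182.0, 171.0])]
side pot [(0.62, [671.0, -170.0, 114.0])]
side tub [(0.91, [334.0, -166.0, 43.0])]
side soy [(0.69, [763.0, -34.0, 139.0]), (0.29, [747.0, 332.0, 95.0])]
side jar [(0.79, [755.0, 89.0, 86.0])]
```

```bash
python3 -c "
from bench import job_done;print(job_done())"
```

```text
the job is handed in; nothing more can be done
None
```

The oil tin is in its place in the row, upright and flat against the ledge, and I have handed the job in at about 13 s on the clock. I pushed it low down with two spread fingertips, the hand leaned back 40°, along a gentle arc. I pressed it briefly against the ledge, with 50–60 N on each of the two readings taken there, then backed off and raised the hand clear.

- **Position:** the tin's centre came out at about (502.5, −224.5) mm, against a target of about (500, −226) mm.
- **Against the ledge:** its back edge is within about 2 mm of the ledge face. Its angle reads 1.2° against the ledge's 1.5°.
- **Gaps:** about 32 mm to the pot and 36 mm to the tub.
- **Contact:** the force on the tool read about 0 N after the hand withdrew.
- **Other things:** all still stand in the last picture. Re-measured from above, the pot, tub, soy and jar came out within about 2 mm of where they started.

Some checks disagreed:
- **Foot edge:** it gave an angle of 2.7° and a length of 146 mm instead of 150 mm. It is a blurred edge in shadow, so I trusted the top edges and the press against the ledge.
- **Top-camera network:** it placed the visible middle of the tin's surface about 20 mm short of my corner measurement. That reading takes in the front face as well.
- **Side-camera network:** it placed the tub about 70 mm lower and 20 mm nearer the robot than at the start. The hand was partly in front of the tub, so I did not trust that reading.

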